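# Pin the clamp arm of the sloping clip jig

## Task

Lock the clip into the sloping jig: first swing the clamp arm by its yellow post fully shut, so that its end lies in the blue fork, then take the long pin with the red knob out of the rack and push it down through the fork and the arm until its collar sits flat on the fork. Leave the black-knobbed pin in the rack and the other things on the table where they are.

Things in the scene. Friction and masses are not known exactly. Their poses are not given: they have to be found in the camera images.
- jig: sloping clip jig fixed to the table, 165 mm deep, 210 wide, about 150 high. Its aluminium deck leans 30 degrees: front edge (jig -x, operator's side) low, rear edge high. A black clip sits on the deck under a swinging steel clamp arm; a blue fork stands at the right. Origin on the table under the deck's middle, x front to rear, y left, z up
- fork_seat (a point): centre of the hole's mouth in the top face of the blue fork (46x46 mm). z = hole axis, up out of the fork, square to the deck (30 degrees from vertical, to the front); x up the slope, y left along the shut arm. Down the hole: upper tine 12 mm, gap for the arm 12 mm, lower tine 12 mm, then free space; both tine holes 12 mm diameter, mouth chamfered 2 mm. Fork open at the front
- clamp_pivot (a point): point on the arm's pivot axis, in the arm's top face; axes as for fork_seat. It lies 130 mm from the hole axis (along +y of fork_seat) and 13 mm below the fork's top face; a bolt head 20 mm across stands 7 mm above it
- clamp (a joint): angle of the clamp arm about its pivot, rad: 0 = shut against its stop, the 13 mm hole at its end in line with the fork holes; grows to 1.15 as the arm's end swings down the slope, out of the fork to the front. Stiff: it stays where it is left; 3 to 5 N at the post moves it
- clamp_post (a point): centre of the yellow round post on the clamp arm, the grip to swing it: 16 mm diameter, 34 mm long (17 mm each way), square to the deck; z along it, away from the deck, y along the arm to the pivot. 60 mm from the pivot axis, 70 mm from the arm's hole. The arm is a steel bar 30 mm wide, 10 mm thick, its top face 17 mm below this point
- rack: wooden pin rack fixed to the table, 52x130x58 mm, with two 13 mm holes 64 mm apart along its y axis, each 50 mm deep; origin under its centre, z up
- lock_pin_knob (a point): centre of the red knob of the long locking pin, upright in one of the rack's holes, collar on the rack. Knob 16 mm diameter, 30 mm long (15 mm each way); below it a steel collar 22 mm diameter, 4 mm thick, then a round shank 10 mm diameter, 42 mm long, its last 6 mm tapered to 5 mm. z along the pin, from shank to knob. 60 g
- lock_pin_collar (a point): centre of the underside of the long pin's collar, 19 mm below lock_pin_knob on the pin's axis; z as there
- short_pin_knob (a point): centre of the black knob of the short spare pin in the rack's other hole: as the red one, but its shank is only 22 mm long, too short for this job
- water_bottle: clear blue plastic water bottle standing on the table, 65x65x204 mm; origin under its centre, z up
- clip_5: black moulded clip lying on the table, 46x67x28 mm; origin under its centre
- clip_6: black moulded clip lying on the table, right of the jig, 46x67x28 mm; origin under its centre
- hex_key: dark hex key lying on the table, left of the jig, 33x98x7 mm; origin under its centre
- gauge_block: small grey notched gauge block lying on the table, 22x56x12 mm; origin under its centre
- bolt_1: small steel bolt standing on its head, 13x15x36 mm; origin under its centre

How it is judged:
By the outcome, as a careful person would: the job done as asked, in the order asked, and still so for the second after the job is handed in, with the robot touching nothing.
It also fails if it takes over 54 s, if anything falls off the work surface, if the arm or the gripper's body presses on something with over 40 N, if the wrist force passes 120 N, or if a joint passes its speed limit or range.

## Robot

A 6-joint arm with a two-finger parallel gripper is mounted at the origin on a cart in front of the work surface, level with it; the furniture and walls round the work are solid. World frame = base frame: x ahead of the robot, y to its left, z up, the work surface at z = 0. Lengths are in m, angles in degrees, forces in N, time in s.
With the tool pointing down it reaches from about 0.25 to 0.725 m from the base axis. Payload 9.7 kg.
Tool frame: the origin (TCP) lies midway between the tips of the shut fingers; the grasp point (between the pads) lies 19 mm behind it (bot.pinch_z is the distance from the TCP to the grasp point, in m); z points along the fingers, y is the line along which they close (so a half turn about z gives the same grasp; the last joint's range is limited). The gripper opens to 85 mm and grips with 20 to 120 N. Pads are 22 mm wide; open, the fingers measure 114 mm over their backs; the gripper's body (76 mm by 85 mm) begins 54 mm behind the grasp point. The pads swing forward as they close: fully open they stand 13 mm farther back than shut.
Start: joints at [-66.234, 4.979, 10.078, 95.1, 0, 90], TCP at [0.222, -0.503, 0.231] pointing down, gripper open.
Joint ranges: [-179.16, 179.16], [-48.56, 103.87], [-65.8, 70.77], [-126.05, 130.52], [-82.76, 87.17], [-180, 180]. Speed limits (degrees/s): [127.2, 127.2, 147.25, 180, 180, 180].

## Interface

Orientations are given as [roll, pitch, yaw] about the fixed x, y, z axes, in that order (R = Rz(yaw) Ry(pitch) Rx(roll)).
In Python, from workcell import sensors, camera, camera_params, ticket, bot gives the robot as it stands.
- The arm moves only by the shell command python3 -m jog 'ROWS' [FORCE]. ROWS is JSON, a list that holds one entry, the list of rows, each a list of 5 numbers: the shift along the world's x, y, z in units of 50 mm (1.0 is 50 mm), then the turn about the world's z in units of 5 degrees (1.0 is 5 degrees), then the opening, from 0 (shut) to 1 (fully open). In form: [[[tx, ty, tz, yaw, grip], ...]]. A call has 1 to 8 rows; each row shifts and turns the commanded pose from where the row before left it; what a row does not reach is not made up. A row lasts 1/10 s, in which the tool goes at most 50 mm and 8.59 degrees, less where a joint would pass 70% of its speed; a pose out of reach is approached as far as the arm can. A call is refused whole if a number of a shift passes 1 or a number of a turn 1, either way. A call with a gripper value outside its range is refused whole. The fingers move at their own pace and stop on an object; FORCE is the grip in N (left out, the last holds). Time passes only in rows, so rows that do not move let the fingers close. It gives the time, the measured TCP pose, the force, the opening and the grip force at its end, in the units of the state.
- sensors.get_obs(): the state, without advancing time (a new reading comes with each control period).
- camera(name): name is "side" or "top" or "wrist"; returns the picture (400x640x3 uint8, blue, green, red); there is no depth.
- camera_params(name): a dict with "fx", "fy", "cx", "cy" (pixels), "T" (4x4, takes a point from camera to world coordinates); the wrist camera has in their place "tool_from_camera" (4x4, takes a point from camera to tool coordinates, whose origin is the TCP and whose axes are the flange's). Camera axes: x right, y down, z forward; pixel columns grow to the right and rows downward; lengths in m; the calibration is good to about 2 mm. A picture is of the moment at which its call begins: read the wrist's pose just before it. camera_params takes no time and is no camera call.
- ticket.job_done(): hands the job in; it is judged then, once.
The state is a dict: "time": time; "q": joint angles; "qd": joint speeds; "joint_efforts": joint torques, N m; "ee_pos": TCP position; "tcp_rot": TCP orientation; "wrist_force": force on the tool from outside, world axes, zero at the start; "torque": the same for the moment, N m; "opening": finger opening in m; "grasp_force": force on a finger pad.
Only numpy, scipy, OpenCV 4.12 (cv2) and the standard library are available. Lean on these libraries where they do the work, as an engineer would, in place of code of your own. Each camera call takes 0.05 s, during which the arm holds its last target. There are 200 camera calls.

## Working session

There is one attempt and no reset: what is moved stays moved. The work goes in short steps, Python scripts to look and compute and a shell command to move; the robot and the scene stay as the last step left them, time stands still between calls to the robot, and variables do not carry over. Pictures are saved under pics/ and viewed, at most 10 in all, crops included, and the job is handed in when it is done.

```bash
ls; mkdir -p pics; python3 - <<'E'
from workcell import sensors,camera,camera_params,bot
import cv2,numpy as np
for n in("side","top","wrist"):
    im=camera(n);cv2.imwrite(f"pics/{n}0.png",im)
    p=camera_params(n);print(n,{k:np.round(v,4).tolist() for k,v in p.items()})
print(bot.pinch_z,[x for x in dir(bot) if x[0]!='_']);o=sensors.get_obs();print(o)
a=np.vstack([cv2.imread("pics/side0.png"),cv2.imread("pics/top0.png")]);cv2.imwrite("pics/a.png",cv2.resize(a,(480,600)))
E
```

```text
pics
side {'fx': 393.1022, 'fy': 393.1022, 'cx': 318.4007, 'cy': 200.5936, 'T': [[0.9445, -0.2003, 0.2603, 0.107], [-0.3283, -0.5517, 0.7667, -1.0231], [-0.01, -0.8096, -0.5868, 0.9431], [0.0, 0.0, 0.0, 1.0]]}
top {'fx': 494.0702, 'fy': 494.0702, 'cx': 308.403, 'cy': 205.1053, 'T': [[-0.0046, -0.9949, 0.1006, 0.362], [-1.0, 0.0042, -0.0037, 0.0998], [0.0032, -0.1006, -0.9949, 1.4567], [0.0, 0.0, 0.0, 1.0]]}
wrist {'fx': 298.2288, 'fy': 298.2288, 'cx': 317.8835, 'cy': 202.5536, 'tool_from_camera': [[0.0003, -0.9567, -0.2911, 0.0745], [1.0, 0.0002, 0.0004, -0.0011], [-0.0003, -0.2911, 0.9567, -0.1419], [0.0, 0.0, 0.0, 1.0]]}
0.0187 ['PlanningError', 'pinch_z']
{'time': 0.15, 'q': array([-6.62339348e+01,  5.00214083e+00,  1.00455866e+01,  9.50987146e+01,
       -1.14969507e-03,  8.99997679e+01]), 'qd': array([-0.0334887 , -0.13195966,  0.09033588,  0.10098302,  0.03938227,
       -0.00904956]), 'joint_efforts': array([-1.18504198e-03, -5.20761824e+01,  4.65043151e+01,  1.38309531e-02,
       -1.49589363e-05, -8.62190404e-06]), 'ee_pos': array([ 0.22157947, -0.50320905,  0.23076874]), 'tcp_rot': array([-1.79944731e+02,  1.14947068e-03,  2.37662984e+01]), 'wrist_force': array([ 0.2994266 , -0.02960757,  0.63295624]), 'torque': array([ 0.0317354 , -0.00609723,  0.011951  ]), 'grasp_force': 0.0, 'opening': 0.0855477251820092}
```

View pics/top0.png

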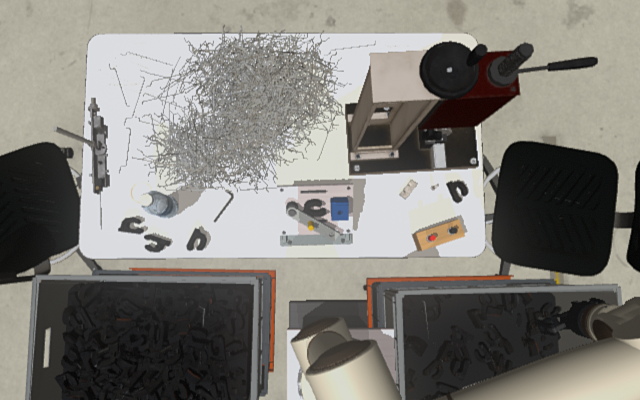

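View pics/side0.png

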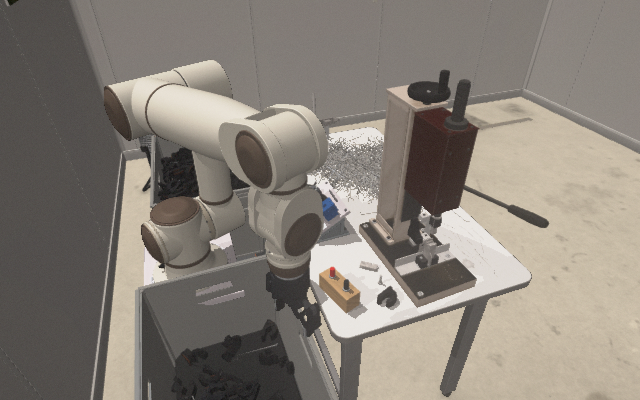

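The top view shows the jig near (316,215), with the blue fork at (340,209), the yellow post at (311,226) and the pivot at (292,209). The rack is near (440,234), with the red knob at (432,237) and the black one at (453,230). The side view agrees, but the arm partly hides the jig.

```bash
cat > h.py <<'E'
from workcell import sensors,camera,camera_params
import cv2,numpy as np
from scipy.spatial.transform import Rotation as R
def toolT():
    o=sensors.get_obs();T=np.eye(4);T[:3,:3]=R.from_euler('xyz',o['tcp_rot'],degrees=True).as_matrix();T[:3,3]=o['ee_pos'];return T
def snap(n,f=None):
    T=toolT();im=camera(n);p=camera_params(n)
    p['W']=p['T'] if 'T' in p else T@p['tool_from_camera']
    if f: cv2.imwrite('pics/'+f,im)
    return im,p
def ray(p,u,v):
    d=p['W'][:3,:3]@[(u-p['cx'])/p['fx'],(v-p['cy'])/p['fy'],1];return p['W'][:3,3],d
def onz(p,uv,z):
    c,d=ray(p,*uv);return c+d*(z-c[2])/d[2]
def proj(p,X):
    x=np.linalg.inv(p['W'])@np.append(X,1);return [p['fx']*x[0]/x[2]+p['cx'],p['fy']*x[1]/x[2]+p['cy']]
def tri(obs):
    A=np.zeros((3,3));b=np.zeros(3)
    for p,uv in obs:
        c,d=ray(p,*uv);d=d/np.linalg.norm(d);M=np.eye(3)-np.outer(d,d);A+=M;b+=M@c
    X=np.linalg.solve(A,b);return X,[np.round(np.subtract(proj(p,X),uv),1) for p,uv in obs]
HSV={'red':((0,150,60),(6,255,255)),'blue':((105,130,40),(125,255,255)),'yellow':((15,130,90),(32,255,255)),'black':((0,0,0),(180,255,45))}
def blobs(im,c,mn=8):
    m=cv2.inRange(cv2.cvtColor(im,cv2.COLOR_BGR2HSV),*[np.array(x) for x in HSV[c]])
    n,l,s,ce=cv2.connectedComponentsWithStats(m);return [(np.round(ce[i],1).tolist(),s[i].tolist()) for i in range(1,n) if s[i,4]>=mn]
E
python3 - <<'E'
from h import *
im,p=snap('top')
for c,z in(('red',.09),('blue',.13),('yellow',.1)):
    for b in blobs(im,c):
        if 280<b[0][0]<480 and 170<b[0][1]<255: print(c,b,np.round(onz(p,b[0],z),3))
for uv,z in(((453,230),.09),((292,209),.12),((283,240),0),((352,240),0)):print(uv,onz(p,uv,z).round(3))
cv2.imwrite('pics/c.png',cv2.resize(im[170:260,270:480],None,fx=3.8,fy=3.8,interpolation=2))
E
```

```text
red ([432.4, 237.5], [430, 235, 6, 6, 24]) [ 0.409 -0.248  0.09 ]
blue ([339.7, 210.6], [332, 203, 16, 17, 152]) [0.481 0.011 0.13 ]
yellow ([310.0, 225.9], [308, 221, 6, 9, 34]) [0.442 0.091 0.1  ]
(453, 230) [ 0.429 -0.305  0.09 ]
(292, 209) [0.487 0.14  0.12 ]
(283, 240) [0.406 0.17  0.   ]
(352, 240) [ 0.405 -0.033  0.   ]
```

View pics/c.png

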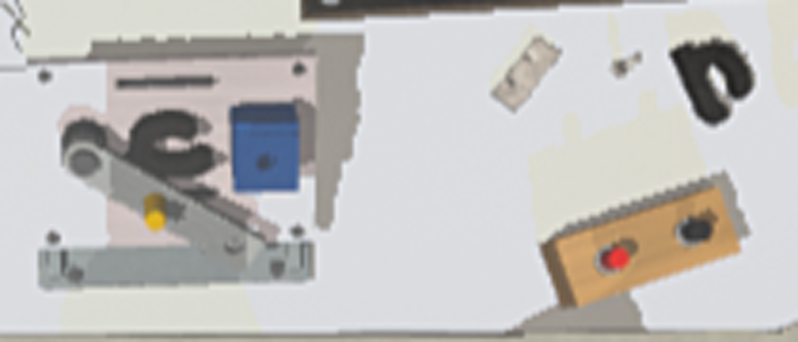

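The zoom shows the arm's hole end at crop (235,245), the pivot at (85,158), the fork hole at (265,160) and the post top at (155,220). The red knob is the left one, at (617,258). The jig looks nearly square to the world. I'll take the wrist camera past the rack and then over the jig.

```bash
python3 -m jog '[[[0.2,0.8,0.2,-0.8,1],[0.2,0.8,0.2,-0.8,1],[0.2,0.8,0.2,-0.8,1],[0.2,0.8,0.2,-0.8,1],[0.2,0.8,0.2,-0.8,1],[0.2,0.8,0.2,-0.8,1],[0,0,0,0,1],[0,0,0,0,1]]]' 20
python3 - <<'E'
from h import *
im,p=snap('wrist','w1.png');print(toolT().round(3)[:3,3],blobs(im,'red',30),blobs(im,'black',100))
E
python3 -m jog '[[[0.1,0.8,0,0,1],[0.1,0.8,0,0,1],[0.1,0.8,0,0,1],[0.1,0.8,0,0,1],[0.1,0.8,0,0,1],[0.1,0.8,0,0,1],[0,0,0,0,1],[0,0,0,0,1]]]'
python3 - <<'E'
from h import *
im,p=snap('wrist','w2.png');print(toolT().round(3)[:3,3],blobs(im,'yellow',30),blobs(im,'blue',100))
a=np.hstack([cv2.imread('pics/w1.png'),im]);cv2.imwrite('pics/w12.png',cv2.resize(im,(800,500)))
E
```

```text
time: 1.0
ee_pos: [0.282, -0.2629, 0.2916]
tcp_rot: [179.9, -0.0, -0.1]
wrist_force: [-0.4, -1.1, 0.2]
opening: 0.0856
grasp_force: 0.0
[ 0.282 -0.263  0.291] [([303.2, 61.0], [296, 52, 15, 19, 223])] [([543.1, 65.0], [441, 0, 199, 142, 23989]), ([19.0, 13.4], [0, 10, 37, 8, 195]), ([360.1, 41.0], [352, 31, 17, 21, 252]), ([137.8, 176.2], [0, 132, 176, 109, 4903]), ([379.0, 145.9], [286, 143, 187, 6, 591]), ([39.5, 191.3], [0, 151, 94, 89, 3089]), ([476.1, 155.0], [453, 154, 50, 3, 115]), ([241.1, 171.0], [203, 163, 63, 19, 465]), ([346.0, 318.7], [6, 200, 625, 200, 65273]), ([47.2, 246.0], [0, 207, 103, 79, 2022]), ([58.2, 288.8], [47, 278, 22, 23, 139])]
time: 1.85
ee_pos: [0.3119, -0.0233, 0.2908]
tcp_rot: [180.0, 0.1, -0.1]
wrist_force: [-0.6, -0.4, -0.6]
opening: 0.0855
grasp_force: 0.0
[ 0.312 -0.024  0.291] [([199.3, 51.0], [189, 37, 23, 29, 425]), ([528.9, 83.0], [460, 41, 133, 81, 4265]), ([567.3, 147.2], [564, 137, 8, 19, 62])] [([281.1, 17.0], [254, 0, 53, 36, 1750])]
```

View pics/w12.png

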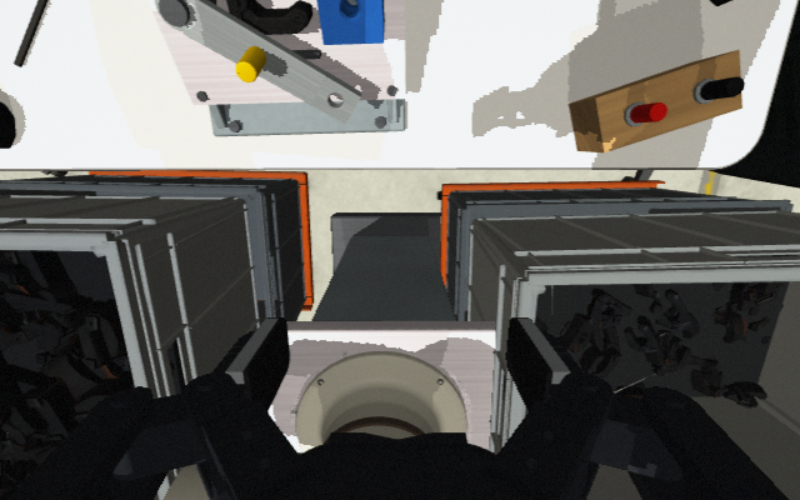

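The wrist view from x=0.31 cuts off the jig's top. The post is at (248,65) and the fork at (350,10) in the 800-pixel picture. I'll go forward for two full views from different places.

```bash
python3 -m jog '[[[0.7,0.4,0,0,1],[0.7,0.4,0,0,1],[0.7,0.4,0,0,1],[0,0,0,0,1],[0,0,0,0,1]]]'
python3 - <<'E'
from h import *
im,p=snap('wrist','w3.png');print(toolT().round(4)[:3,3],blobs(im,'yellow',30),blobs(im,'blue',100))
E
python3 -m jog '[[[0.2,0.8,0,0,1],[0.2,0.8,0,0,1],[0,0,0,0,1],[0,0,0,0,1]]]'
python3 - <<'E'
from h import *
im,p=snap('wrist','w4.png');print(toolT().round(4)[:3,3],blobs(im,'yellow',30),blobs(im,'blue',100))
a=cv2.imread('pics/w3.png')[:300];b=im[:300];cv2.imwrite('pics/w34.png',cv2.resize(np.vstack([a,b]),(640,600)))
E
```

```text
time: 2.4
ee_pos: [0.4173, 0.0118, 0.2903]
tcp_rot: [-179.0, 0.2, 1.1]
wrist_force: [-0.3, 0.3, -0.7]
opening: 0.0854
grasp_force: 0.0
[0.4168 0.012  0.2909] [([247.9, 157.9], [239, 143, 19, 31, 388]), ([547.2, 173.9], [496, 142, 109, 67, 3072]), ([480.0, 173.2], [475, 165, 13, 22, 146])] [([323.2, 113.6], [299, 82, 49, 65, 2994])]
time: 2.85
ee_pos: [0.4395, 0.0482, 0.2915]
tcp_rot: [-177.1, 0.0, 4.4]
wrist_force: [0.6, -0.1, 0.6]
opening: 0.0855
grasp_force: 0.0
[0.4394 0.048  0.2916] [([288.4, 176.8], [280, 162, 17, 30, 379]), ([578.1, 207.9], [527, 181, 112, 58, 2934])] [([367.0, 139.2], [342, 107, 53, 66, 2936])]
```

View pics/w34.png

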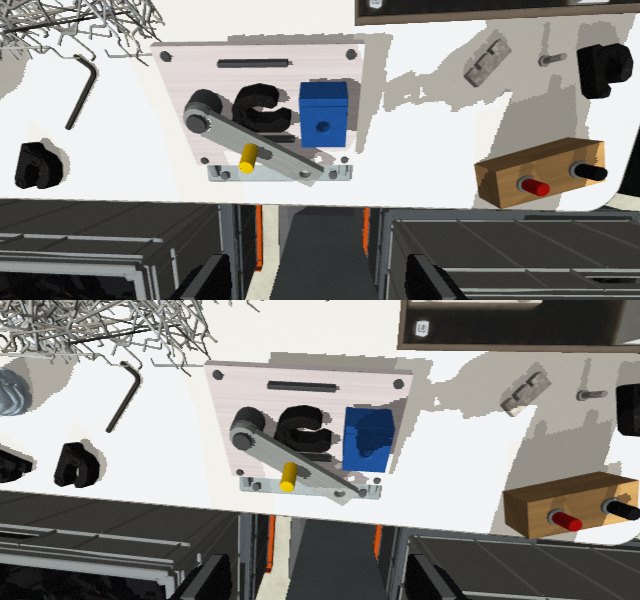

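The two views show the fork's top face with its hole at (322,127) in the first. The fork hole in the second is in shadow. The post, the arm's hole at (305,174) and the pivot are clear. The tool also tilted slightly, so I'll check the joints.

```bash
python3 - <<'E'
from h import *
o=sensors.get_obs();print(o['q'].round(1),o['qd'].round(1),o['ee_pos'].round(4),o['tcp_rot'].round(2))
E
python3 -m jog '[[[0,0,0,0,1],[0,0,0,0,1]]]'
python3 - <<'E'
from h import *
o=sensors.get_obs();print(o['q'].round(1),o['qd'].round(1),o['ee_pos'].round(4),o['tcp_rot'].round(2))
E
```

```text
[  4.4  -7.9   4.2 102.2   2.9 179.9] [-0.2 -0.3 -0.1 -0.1  0.  -0. ] [0.4394 0.048  0.2916] [-1.7707e+02  1.0000e-02  4.4200e+00]
time: 3.1
ee_pos: [0.4395, 0.0481, 0.2916]
tcp_rot: [-177.1, 0.0, 4.4]
wrist_force: [0.3, -1.2, 1.0]
opening: 0.0856
grasp_force: 0.0
[  4.3  -7.9   4.2 102.1   2.9 179.9] [ 0.1  0.2  0.  -0.   0.1  0.1] [0.4395 0.0481 0.2916] [-177.07    0.      4.41]
```

J6 is at its 180° limit, so I'll turn the gripper half a turn. That gives the same grasp, with J6 near 0.

```bash
R='[0,0,0,1,1]'; 
python3 -m jog '[[[0,0,0,1,1],[0,0,0,1,1],[0,0,0,1,1],[0,0,0,1,1],[0,0,0,1,1],[0,0,0,1,1],[0,0,0,1,1],[0,0,0,1,1]]]' >/dev/null
python3 -m jog '[[[0,0,0,1,1],[0,0,0,1,1],[0,0,0,1,1],[0,0,0,1,1],[0,0,0,1,1],[0,0,0,1,1],[0,0,0,1,1],[0,0,0,1,1]]]' >/dev/null
python3 -m jog '[[[0,0,0,1,1],[0,0,0,1,1],[0,0,0,1,1],[0,0,0,1,1],[0,0,0,1,1],[0,0,0,1,1],[0,0,0,1,1],[0,0,0,1,1]]]' >/dev/null
python3 -m jog '[[[0,0,0,1,1],[0,0,0,1,1],[0,0,0,1,1],[0,0,0,1,1],[0,0,0,1,1],[0,0,0,1,1],[0,0,0,1,1],[0,0,0,1,1]]]' >/dev/null
python3 -m jog '[[[0,0,0,1,1],[0,0,0,1,1],[0,0,0,0.2,1],[0,0,0,0,1],[0,0,0,0,1]]]'
python3 - <<'E'
from h import *
o=sensors.get_obs();print(o['q'].round(1),o['ee_pos'].round(4),o['tcp_rot'].round(2))
im,p=snap('wrist','w5.png');print(blobs(im,'yellow',30),blobs(im,'blue',100))
E
```

```text
time: 6.8
ee_pos: [0.4397, 0.0483, 0.2914]
tcp_rot: [-177.1, 0.0, 175.3]
wrist_force: [-1.0, 0.2, 0.8]
opening: 0.0855
grasp_force: 0.0
[  8.1  -7.3   4.8 102.7  -2.9  12.8] [0.4397 0.0483 0.2914] [-1.7706e+02  4.0000e-02  1.7532e+02]
[([62.9, 107.3], [59, 99, 9, 19, 66]), ([84.7, 171.9], [35, 138, 98, 70, 2160]), ([365.7, 180.1], [358, 172, 15, 21, 203])] [([296.1, 224.1], [274, 198, 46, 53, 2129])]
```

View pics/w5.png

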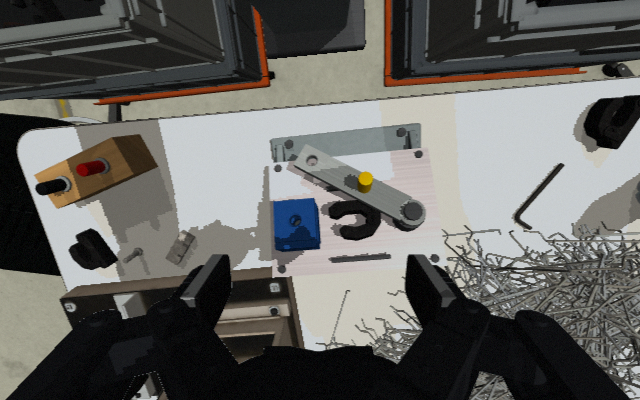

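This gives a clear view from the front: fork hole (296,220), post (366,180), arm hole (313,161) and bolt (413,212). The J6 limit left a 2.9° roll in the tool. Turning the yaw about 5° off lets the pad plane still contain the hole axis. Next I triangulate.

```bash
python3 - <<'E'
from h import *
tf=camera_params('wrist')
def P(pos,rpy):
    T=np.eye(4);T[:3,:3]=R.from_euler('xyz',rpy,degrees=True).as_matrix();T[:3,3]=pos;return dict(tf,W=T@tf['tool_from_camera'])
p1=P([.282,-.263,.291],[179.9,0,-.1]);p3=P([.4168,.012,.2909],[-179,.2,1.1]);p4=P([.4394,.048,.2916],[-177.07,0,4.42]);p5=P([.4397,.0483,.2914],[-177.06,.04,175.32])
pt=camera_params('top');pt['W']=pt['T'];ps=camera_params('side');ps['W']=ps['T']
S=lambda n,*o:print(n,*[x if isinstance(x,list) else x.round(4) for x in tri(o)])
S('seat',(p3,(322,127)),(p5,(296,220)))
S('post',(p3,(247.9,157.9)),(p4,(288.4,176.8)),(p5,(365.7,180.1)))
S('ahole',(p3,(305,174)),(p4,(340,193)),(p5,(313,161)))
S('bolt',(p3,(197,119)),(p5,(413,212)))
im3=cv2.imread('pics/w3.png')
ims=cv2.imread('pics/side0.png');print('side red',blobs(ims,'red'))
r3=[b for b in blobs(im3,'red',30)];r5=[b for b in blobs(cv2.imread('pics/w5.png'),'red',30)];print(r3,r5)
S('red',(p1,(303.2,61)),(p3,r3[0][0]),(p5,min(r5,key=lambda b:abs(b[0][0]-90)+abs(b[0][1]-168))[0]),(pt,(432.4,237.5)))
# jig base yaw from plate corners in w5 (bolts), deck bolts w5
E
```

```text
seat [0.4767 0.0121 0.1248] [array([-1.2, -0.5]), array([-1.2, -0.3])]
post [0.4411 0.0912 0.1079] [array([-0.1, -0.2]), array([-1.4, -0.1]), array([-1.5, -0.1])]
ahole [0.4196 0.0312 0.0795] [array([-0.8, -0.9]), array([-1.7,  0.2]), array([-2.6, -0.3])]
bolt [0.4812 0.1436 0.1089] [array([-0.9, -0.3]), array([-0.8, -0.3])]
side red [([331.4, 268.8], [330, 267, 4, 5, 14])]
[([535.6, 187.1], [522, 179, 28, 17, 317])] [([86.2, 167.1], [76, 161, 28, 16, 180])]
red [ 0.4085 -0.2493  0.079 ] [array([0.6, 0.7]), array([1. , 0.2]), array([0.8, 1. ]), array([-0.4,  0.2])]
```

```bash
python3 -m jog '[[[0,0.43,-0.6,1,0.5],[0,0.43,-0.6,1,0.5],[0,0,-0.7,0,0.5],[0,0,-0.7,0,0.5],[0,0,0,0,0.5],[0,0,0,0,0.5]]]' 40
python3 - <<'E'
from h import *
o=sensors.get_obs();print(o['q'].round(1),o['ee_pos'].round(4),o['tcp_rot'].round(2))
im,p=snap('wrist','w6.png');print(blobs(im,'yellow',30),blobs(im,'blue',100))
print('pred',proj(p,[.4411,.0912,.1079]),'seat',proj(p,[.4767,.0121,.1248]),'ahole',proj(p,[.4196,.0312,.0795]))
E
```

```text
time: 7.45
ee_pos: [0.4396, 0.0913, 0.1621]
tcp_rot: [-177.1, 0.0, -174.6]
wrist_force: [0.5, 0.5, 0.7]
opening: 0.0429
grasp_force: 0.0
[ 13.6  -9.3 -11.5  88.2  -2.9   8.2] [0.4396 0.0913 0.1621] [-1.7706e+02  1.0000e-02 -1.7460e+02]
[([12.9, 47.7], [9, 37, 9, 23, 89]), ([318.7, 225.9], [307, 215, 25, 24, 451])] [([198.0, 264.4], [159, 233, 78, 69, 3698]), ([240.2, 256.4], [236, 242, 10, 34, 152])]
pred [np.float64(319.96645973741806), np.float64(224.50596030568448)] seat [np.float64(199.88019559667077), np.float64(269.065769246054)] ahole [np.float64(247.49616129341302), np.float64(177.34134402272718)]
```

View pics/w6.png

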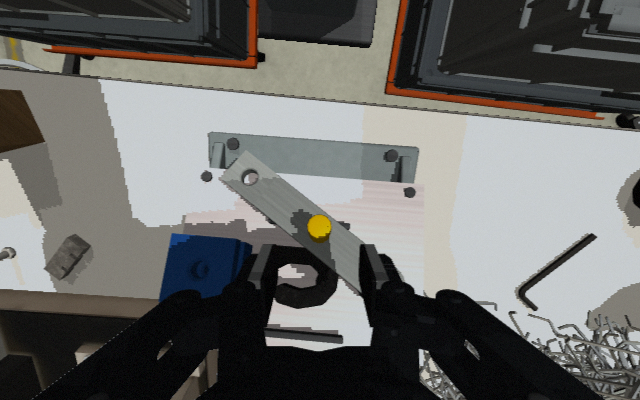

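The post is centred between the fingers at (319,226), and the fork hole at (201,269) agrees with the prediction. I'll descend and grip the post.

```bash
python3 -m jog '[[[0,0,-0.6,0,0.5],[0,0,-0.54,0,0.5],[0,0,0,0,0.5],[0,0,0,0,0],[0,0,0,0,0],[0,0,0,0,0],[0,0,0,0,0]]]' 40
python3 - <<'E'
from h import *
im,p=snap('wrist','w6b.png');im6=cv2.imread('pics/w6.png')
p6=dict(p)
T=np.eye(4);T[:3,:3]=R.from_euler('xyz',[-177.06,.01,-174.6],degrees=True).as_matrix();T[:3,3]=[.4396,.0913,.1621];p6['W']=T@p['tool_from_camera']
a,b=onz(p6,(208,133),.006),onz(p6,(418,147),.006);d=b-a;print('jig yaw',np.degrees(np.arctan2(-d[0],d[1])),a,b)
E
```

```text
time: 8.2
ee_pos: [0.4399, 0.0903, 0.1065]
tcp_rot: [-176.9, 0.1, -174.6]
wrist_force: [-4.4, -9.4, 3.4]
opening: 0.0147
grasp_force: 38.9
jig yaw 1.9356769450481244 [ 0.39671526 -0.02962434  0.006     ] [0.38971372 0.17754146 0.006     ]
```

```bash
python3 -m jog '[[[0.1,-0.06,0.055,0,0],[0.1,-0.05,0.055,0,0],[0.1,-0.04,0.055,0,0],[0,0,0,0,0]]]'
python3 -m jog '[[[0.1,-0.025,0.06,0,0],[0.1,-0.015,0.06,0,0],[0.08,-0.005,0.045,0,0],[0,0,0,0,0],[0,0,0,0,0]]]'
```

```text
time: 8.65
ee_pos: [0.4545, 0.0831, 0.1147]
tcp_rot: [-177.0, -0.0, -174.6]
wrist_force: [-7.0, -5.3, 4.5]
opening: 0.0145
grasp_force: 39.6
time: 9.15
ee_pos: [0.4684, 0.0804, 0.1227]
tcp_rot: [-176.9, 0.0, -174.6]
wrist_force: [-6.9, -8.1, 2.1]
opening: 0.0146
grasp_force: 39.5
```

```bash
python3 -m jog '[[[0.04,0,0.023,0,0],[0.04,0.002,0.023,0,0],[0,0,0,0,0]]]'; python3 -m jog '[[[0.04,0.002,0.023,0,0],[0.03,0.001,0.017,0,0],[0,0,0,0,0]]]'
python3 - <<'E'
from h import *
im,p=snap('wrist','w7.png');t,q=snap('top','t7.png')
cv2.imwrite('pics/v7.png',np.vstack([im[130:330,100:500],cv2.resize(t[190:250,270:390],(400,200))]))
E
```

```text
time: 9.45
ee_pos: [0.4722, 0.0803, 0.1248]
tcp_rot: [-176.9, -0.0, -174.6]
wrist_force: [-6.8, -9.3, 2.2]
opening: 0.0143
grasp_force: 39.2
time: 9.75
ee_pos: [0.4744, 0.0803, 0.1261]
tcp_rot: [-176.9, -0.2, -174.6]
wrist_force: [-13.1, -9.5, -0.1]
opening: 0.0145
grasp_force: 39.4
```

View pics/v7.png

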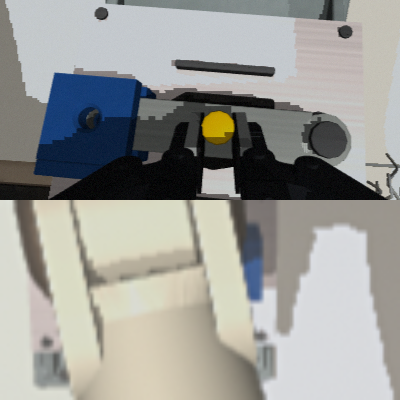

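The arm's end is in the fork, the post is at crop (218,127) and the force rose to 13 N. I'll press a little further to be sure it's at the stop.

```bash
python3 -m jog '[[[0.04,0.001,0.023,0,0],[0,0,0,0,0]]]';python3 -m jog '[[[0.04,0.001,0.023,0,0],[0,0,0,0,0]]]'
```

```text
time: 10.05
ee_pos: [0.4746, 0.0804, 0.1262]
tcp_rot: [-176.9, -0.5, -174.6]
wrist_force: [-19.5, -8.5, -1.3]
opening: 0.0145
grasp_force: 39.3
time: 10.25
ee_pos: [0.4747, 0.0804, 0.1262]
tcp_rot: [-176.9, -0.7, -174.6]
wrist_force: [-27.7, -7.0, -5.1]
opening: 0.0147
grasp_force: 39.0
```

```bash
python3 -m jog '[[[-0.05,0,-0.03,0,0],[0,0,0,0,0.35],[0,0,0,0,0.35],[0,0,0.4,0,0.35],[0,-0.3,0.8,0.3,0.35],[0,-0.6,0.4,0,0.5],[0,0,0,0,0.5],[0,0,0,0,0.5]]]'
python3 - <<'E'
from h import *
print(toolT()[:3,3].round(4))
im,p=snap('wrist','w8.png');print(blobs(im,'yellow',30),blobs(im,'blue',100))
print('seat',proj(p,[.4767,.0121,.1248]))
cv2.imwrite('pics/v8.png',cv2.resize(im[120:320,150:450],(750,500),interpolation=cv2.INTER_CUBIC))
E
```

```text
time: 11.05
ee_pos: [0.4785, 0.0368, 0.207]
tcp_rot: [-177.1, 0.2, -173.1]
wrist_force: [-0.9, -0.0, -0.4]
opening: 0.0429
grasp_force: 0.0
[0.4785 0.0368 0.207 ]
[([37.2, 19.5], [34, 14, 8, 11, 52]), ([48.0, 71.8], [0, 43, 80, 64, 1914]), ([11.5, 101.8], [0, 85, 36, 35, 635]), ([384.9, 208.0], [375, 197, 21, 28, 383])] [([289.5, 209.3], [257, 173, 65, 74, 3884])]
seat [np.float64(291.07097096476843), np.float64(203.40793732758848)]
```

View pics/v8.png

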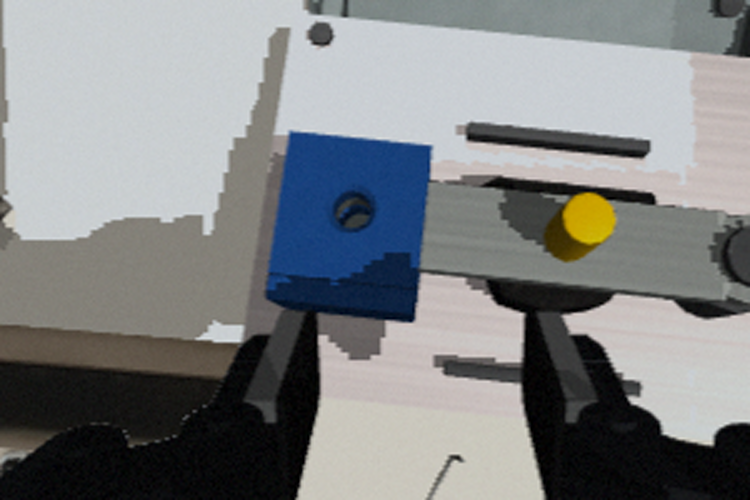

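The clamp is shut: the hole at crop (354,211) is full pixel (291.6,204.4), within 1 px of the prediction, and the arm lies in the fork. Next stop is the rack.

```bash
python3 -m jog '[[[-0.2,-0.82,0,0,0.5],[-0.2,-0.82,0,0,0.5],[-0.2,-0.82,-0.1,0,0.5],[-0.2,-0.82,-0.1,0,0.5],[-0.2,-0.82,-0.2,0,0.5],[-0.2,-0.82,-0.2,0,0.5],[-0.2,-0.82,-0.2,0,0.5],[0,0,0,0,0.5]]]' 30
python3 -m jog '[[[0,0,0,0,0.5]]]'
python3 - <<'E'
from h import *
print(toolT()[:3,3].round(4),sensors.get_obs()['q'].round(1))
im,p=snap('wrist','w9.png');print(blobs(im,'red',30))
print('pred',proj(p,[.4085,-.2493,.078]))
E
```

```text
time: 11.9
ee_pos: [0.4061, -0.2526, 0.1634]
tcp_rot: [-177.1, -0.1, -173.3]
wrist_force: [-0.8, 1.1, -0.7]
opening: 0.043
grasp_force: 0.0
time: 12.0
ee_pos: [0.4074, -0.25, 0.1648]
tcp_rot: [-177.1, -0.0, -173.1]
wrist_force: [0.4, -0.1, -0.4]
opening: 0.0427
grasp_force: 0.0
[ 0.4074 -0.25    0.1648] [-30.2  -7.5  -9.5  86.2  -2.3 -37. ]
[([326.1, 210.8], [316, 197, 20, 28, 446])]
pred [np.float64(322.51460867389295), np.float64(209.61026373112043)]
```

```bash
python3 -m jog '[[[0.03,0.05,-0.5,0,0.5],[0,0,-0.7,0,0.5],[0,0,-0.5,0,0.5],[0,0,-0.22,0,0.5],[0,0,0,0,0.5],[0,0,0,0,0],[0,0,0,0,0],[0,0,0,0,0]]]' 30
python3 -m jog '[[[0,0,0,0,0],[0,0,0,0,0]]]'
```

```text
time: 12.85
ee_pos: [0.4102, -0.2477, 0.0717]
tcp_rot: [-177.0, 0.2, -173.0]
wrist_force: [-0.3, 2.3, 7.1]
opening: 0.0146
grasp_force: 29.2
time: 13.05
ee_pos: [0.4102, -0.2477, 0.0717]
tcp_rot: [-177.0, 0.2, -173.1]
wrist_force: [-0.6, 2.6, 7.0]
opening: 0.0146
grasp_force: 29.2
```

```bash
python3 -m jog '[[[0,0,0.38,0,0],[0,0,0.35,0,0],[0,0,0,0,0],[0,0,0,0,0]]]'
python3 - <<'E'
from h import *
im,p=snap('wrist','w10.png');print(toolT()[:3,3].round(4),blobs(im,'red',30));s,_=snap('side','s10.png');print(blobs(s,'red',5))
cv2.imwrite('pics/v10.png',np.hstack([cv2.resize(im[100:300,200:450],(500,400)),cv2.resize(s[230:330,300:375],(300,400))]))
E
```

```text
time: 13.45
ee_pos: [0.4095, -0.2478, 0.1066]
tcp_rot: [-177.0, 0.1, -173.1]
wrist_force: [-0.3, 0.0, -1.7]
opening: 0.0142
grasp_force: 29.6
[ 0.4092 -0.2476  0.106 ] [([318.1, 263.8], [302, 237, 32, 53, 1273])]
[]
```

View pics/v10.png

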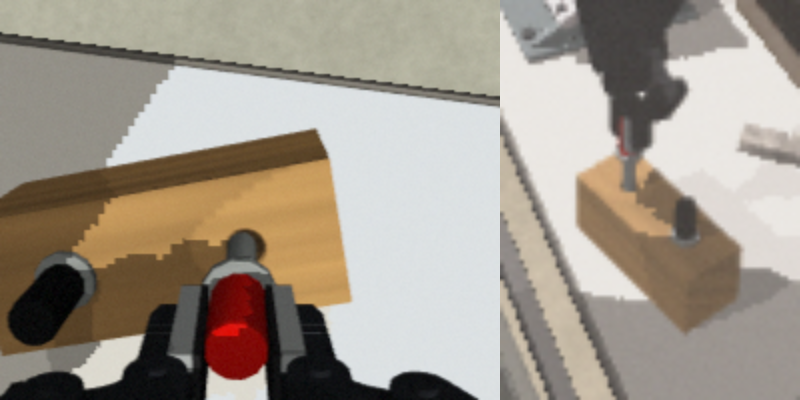

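The pin has come straight up, with its tip still in the rack hole at crop (245,243) and about 7 mm engaged. I'll pivot it in the grip by drawing the hand towards the front against the hole's rim.

```bash
python3 -m jog '[[[-0.09,-0.011,-0.03,0,0],[-0.09,-0.011,-0.015,0,0],[-0.073,-0.009,-0.014,0,0],[-0.073,-0.009,-0.014,0,0],[0,0,0,0,0]]]' 30; python3 -m jog '[[[-0.07,-0.009,-0.024,0,0],[-0.07,-0.009,-0.024,0,0],[-0.067,-0.009,-0.033,0,0],[-0.067,-0.009,-0.033,0,0],[0,0,0,0,0]]]'
python3 - <<'E'
from h import *
im,p=snap('wrist','w11.png');print(toolT()[:3,3].round(4),blobs(im,'red',30));s,_=snap('side','s11.png')
cv2.imwrite('pics/v11.png',np.hstack([cv2.resize(im[100:300,200:450],(500,400)),cv2.resize(s[230:330,300:375],(300,400))]))
E
```

```text
time: 14.05
ee_pos: [0.3925, -0.2494, 0.1027]
tcp_rot: [-177.1, 0.0, -173.1]
wrist_force: [3.1, 4.0, 1.1]
opening: 0.0146
grasp_force: 29.9
time: 14.55
ee_pos: [0.3788, -0.2514, 0.0968]
tcp_rot: [-177.1, 0.0, -173.1]
wrist_force: [1.4, 3.1, 2.5]
opening: 0.0148
grasp_force: 30.6
[ 0.3789 -0.2514  0.0969] [([317.8, 277.5], [302, 260, 32, 35, 869])]
```

View pics/v11.png

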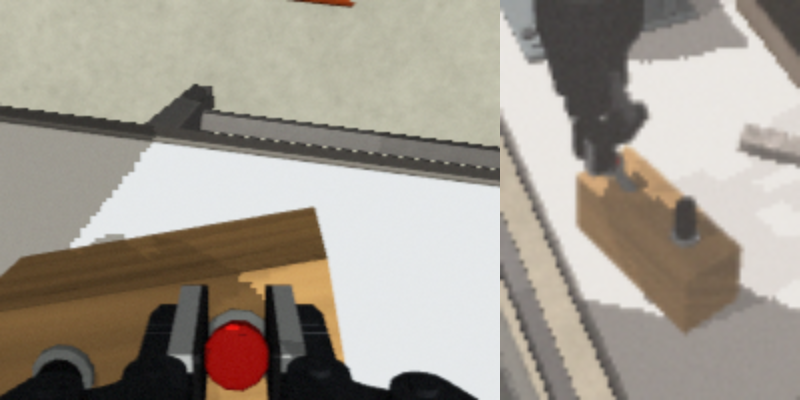

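The pin is now tilted about 30°: the camera looks almost straight down the knob, its disc centred near crop (236,350), with a thin arc of collar above it. That was my eleventh picture, one over the allowance, so I'll go on by numbers alone. Next I lift the pin out along its axis and carry it to the fork.

```bash
python3 -m jog '[[[-0.1,0,0.18,0,0],[0,0,0.4,0,0],[0,0,0.7,0,0],[0,0,0.75,0,0],[0.1,0.4,0,0,0],[0.19,0.75,0,0,0],[0.19,0.75,0,0,0],[0.19,0.75,0,0,0]]]' 40; python3 -m jog '[[[0.19,0.75,0,0,0],[0.19,0.75,0,0,0],[0.19,0.75,0,0,0],[0.19,0.5,0,0,0],[0.08,0.2,0,0,0],[0,0,0,0,0],[0,0,0,0,0]]]'
python3 - <<'E'
from h import *
im,p=snap('wrist','w12c.png');print(toolT()[:3,3].round(4),blobs(im,'red',30),blobs(im,'blue',100))
s,q=snap('side','s12.png');print(blobs(s,'red',3))
E
```

```text
time: 15.45
ee_pos: [0.4074, -0.1182, 0.1985]
tcp_rot: [-177.0, -0.0, -173.1]
wrist_force: [1.9, -0.8, -0.8]
opening: 0.0145
grasp_force: 39.8
time: 16.15
ee_pos: [0.4495, 0.0278, 0.1984]
tcp_rot: [-177.0, -0.0, -173.1]
wrist_force: [-0.1, 0.1, -0.5]
opening: 0.0146
grasp_force: 39.8
[0.4494 0.0275 0.1985] [([317.9, 278.4], [303, 262, 31, 34, 749])] [([294.7, 235.6], [263, 212, 66, 69, 2256])]
[]
```

```bash
python3 - <<'E'
from h import *
T=toolT();p=camera_params('wrist');p['W']=T@p['tool_from_camera']
im=cv2.imread('pics/w12c.png');h=cv2.cvtColor(im,cv2.COLOR_BGR2HSV)
m=cv2.inRange(h,(0,150,60),(6,255,255));c=max(cv2.findContours(m,0,1)[0],key=cv2.contourArea);print('ell',cv2.fitEllipse(c))
for t in(26,30,34):
    a=np.array([-np.sin(np.radians(t)),-.017,np.cos(np.radians(t))])
    for e in(0,.004):
        P=T[:3,3]+[-.001,.0005,.0105];print(t,e,'top',np.round(proj(p,P+(.010+e)*a),1),'bot',np.round(proj(p,P-(.02-e)*a),1),'collar',np.round(proj(p,P-(.024-e)*a),1))
print(im[295:303,318].tolist());print(im[246:264:2,318].tolist())
E
```

```text
ell ((317.8225402832031, 278.4262390136719), (30.509380340576172, 31.519243240356445), 175.6352081298828)
26 0 top [315.3 268.6] bot [316.4 265.2] collar [316.5 264.8]
26 0.004 top [315.2 269.1] bot [316.3 265.6] collar [316.4 265.2]
30 0 top [315.5 267. ] bot [316.1 267.7] collar [316.1 267.8]
30 0.004 top [315.4 266.9] bot [316.  267.7] collar [316.1 267.7]
34 0 top [315.7 265.5] bot [315.7 270.3] collar [315.7 270.8]
34 0.004 top [315.7 264.7] bot [315.7 269.7] collar [315.7 270.3]
[[63, 64, 115], [190, 191, 203], [194, 195, 203], [197, 198, 207], [192, 194, 201], [189, 190, 200], [192, 192, 202], [196, 197, 204]]
[[127, 65, 23], [127, 67, 25], [129, 67, 24], [128, 66, 21], [62, 59, 56], [67, 71, 68], [70, 74, 71], [1, 7, 48], [7, 8, 53]]
```

```bash
python3 - <<'E'
from h import *
from scipy.optimize import least_squares
tf=camera_params('wrist')
def load(f,pos):
    T=np.eye(4);T[:3,:3]=R.from_euler('xyz',[-177.03,0,-173.1],degrees=True).as_matrix();T[:3,3]=pos
    im=cv2.imread('pics/'+f);h=cv2.cvtColor(im,cv2.COLOR_BGR2HSV);m=cv2.inRange(h,(0,120,40),(8,255,255))
    return T,dict(tf,W=T@tf['tool_from_camera']),im,m
for f,pos in(('w9.png',[.4074,-.25,.1648]),('w10.png',[.4092,-.2476,.106]),('w11.png',[.3789,-.2514,.0969]),('w12c.png',[.4494,.0275,.1985])):
    T,p,im,m=load(f,pos);c=max(cv2.findContours(m,0,1)[0],key=cv2.contourArea);print(f,cv2.boundingRect(c))
    # horizontal widths per row
    for r in range(230,300,5):
        x=np.where(m[r])[0]; 
        if len(x): print(r,x.min(),x.max(),end=' | ')
    print()
# bright part (top disc is lighter) in column 318
for f in('w10.png','w11.png','w12c.png'):
    im=cv2.imread('pics/'+f);print(f,[(r,int(im[r,312,2]),int(im[r,312,1])) for r in range(214,300,2)])
T,p,_,_=load('w10.png',[.4092,-.2476,.106])
for z in(.127,.12,.115,.11): 
    X=np.array([.409,-.2475,z]);print(z,np.round(proj(p,X),1),np.round(proj(p,X+[.008,0,0]),1),np.round(proj(p,X-[0.008,0,.030]),1),'col',np.round(proj(p,X-[0.011,0,.030]),1))
E
```

```text
w9.png (316, 197, 20, 28)

w10.png (302, 237, 32, 53)
240 309 328 | 245 306 329 | 250 305 331 | 255 304 332 | 260 304 333 | 265 303 332 | 270 302 333 | 275 303 333 | 280 303 333 | 285 307 328 | 
w11.png (302, 260, 33, 36)
260 315 322 | 265 307 328 | 270 304 332 | 275 302 334 | 280 302 334 | 285 303 333 | 290 307 329 | 295 321 321 | 
w12c.png (303, 259, 31, 37)
260 313 323 | 265 307 328 | 270 304 331 | 275 303 333 | 280 303 333 | 285 303 333 | 290 306 329 | 295 319 320 | 
w10.png [(214, 193, 150), (216, 195, 152), (218, 198, 153), (220, 108, 82), (222, 101, 78), (224, 99, 73), (226, 105, 77), (228, 99, 75), (230, 63, 66), (232, 146, 151), (234, 159, 163), (236, 156, 161), (238, 113, 81), (240, 89, 4), (242, 88, 3), (244, 88, 4), (246, 90, 3), (248, 95, 12), (250, 96, 11), (252, 96, 7), (254, 100, 9), (256, 101, 9), (258, 100, 0), (260, 111, 10), (262, 167, 8), (264, 223, 19), (266, 222, 17), (268, 138, 7), (270, 130, 12), (272, 129, 9), (274, 126, 4), (276, 126, 10), (278, 126, 9), (280, 124, 3), (282, 126, 14), (284, 122, 6), (286, 122, 7), (288, 123, 28), (290, 220, 217), (292, 222,
[... 976 characters left out ...]
2, 15, 35), (244, 13, 34), (246, 13, 33), (248, 13, 35), (250, 15, 35), (252, 14, 35), (254, 21, 35), (256, 66, 67), (258, 69, 70), (260, 63, 54), (262, 47, 5), (264, 151, 14), (266, 181, 17), (268, 98, 9), (270, 99, 6), (272, 101, 9), (274, 102, 12), (276, 101, 9), (278, 100, 9), (280, 100, 10), (282, 100, 8), (284, 101, 8), (286, 100, 10), (288, 102, 7), (290, 102, 13), (292, 96, 2), (294, 113, 53), (296, 204, 196), (298, 203, 194)]
0.127 [313.3 280.1] [311.3 295. ] [318.7 237.9] col [319.3 232.9]
0.12 [314.3 272.3] [312.4 286.6] [319.3 232.9] col [319.9 228.1]
0.115 [314.9 267.1] [313.1 281.1] [319.7 229.6] col [320.3 224.9]
0.11 [315.5 262.3] [313.7 275.9] [320.1 226.5] col [320.7 221.9]
```

```bash
python3 - <<'E'
from h import *
from scipy.optimize import least_squares
T=np.eye(4);T[:3,:3]=R.from_euler('xyz',[-177.03,0,-173.1],degrees=True).as_matrix();T[:3,3]=[.4494,.0275,.1985]
p=camera_params('wrist');p['W']=T@p['tool_from_camera']
def rows(v):
    x,z,t=v;a=np.array([-np.sin(t),0,np.cos(t)]);u=np.array([np.cos(t),0,np.sin(t)]);X=T[:3,3]+[x,.0007,z]
    return np.array([proj(p,X-.008*u)[1],proj(p,X+.008*u)[1],proj(p,X-.030*a-.011*u)[1]])
for ce in(254.5,253.5):
  for w in(0,1):
    f=lambda v:np.append(rows(v)-[263.3,295,ce],w*(v[1]-.0175)/.002)
    s=least_squares(f,[-.006,.019,.5],x_scale=[.01,.01,.3]);x,z,t=s.x
    print(ce,w,'top rel',s.x[:2].round(4),'tilt',np.degrees(t).round(1),'tip rel',(x+.076*np.sin(t)).round(4),(z-.076*np.cos(t)).round(4),s.fun.round(1))
E
```

```text
254.5 0 top rel [0.0076 0.0072] tilt 24.1 tip rel 0.0387 -0.0621 [ 0.  0.  0. -0.]
254.5 1 top rel [0.0021 0.0162] tilt 25.7 tip rel 0.035 -0.0523 [-1.1  1.2 -0.1 -0.7]
253.5 0 top rel [0.0074 0.0076] tilt 23.0 tip rel 0.0371 -0.0623 [ 0.  0.  0. -0.]
253.5 1 top rel [0.0021 0.0162] tilt 24.5 tip rel 0.0337 -0.053 [-1.1  1.2 -0.1 -0.7]
```

The fit puts the tilt near 25° and the tip about (35, 1, -53) mm from the TCP. The chamfer and the pivoting grip can take up the difference. Next I move over the mouth and lower in steps, watching the force.

```bash
python3 -m jog '[[[-0.09,-0.16,0,0,0],[-0.08,-0.16,0,0,0],[0,0,-0.25,0,0],[0,0,0,0,0],[0,0,0,0,0]]]' 30; python3 -m jog '[[[0.01,0,-0.1,0,0],[0.01,0,-0.1,0,0],[0,0,0,0,0]]]';  python3 -m jog '[[[0.015,0,-0.06,0,0],[0.015,0,-0.06,0,0],[0,0,0,0,0]]]'
```

```text
time: 16.75
ee_pos: [0.4409, 0.0125, 0.1855]
tcp_rot: [-177.1, -0.0, -173.1]
wrist_force: [-0.9, 0.3, -0.7]
opening: 0.0144
grasp_force: 39.8
time: 17.05
ee_pos: [0.4421, 0.0128, 0.1752]
tcp_rot: [-177.1, -0.0, -173.0]
wrist_force: [0.1, -0.7, 0.4]
opening: 0.0143
grasp_force: 39.8
time: 17.35
ee_pos: [0.4444, 0.0118, 0.1703]
tcp_rot: [-176.9, 0.1, -173.1]
wrist_force: [2.3, -5.1, -0.4]
opening: 0.0147
grasp_force: 39.9
```

```bash
python3 -m jog '[[[0,-0.03,-0.04,0,0],[0,0,-0.04,0,0],[0,0,0,0,0]]]' 30; python3 -m jog '[[[0.03,0,-0.06,0,0],[0.03,0,-0.06,0,0],[0,0,0,0,0]]]'
```

```text
time: 17.65
ee_pos: [0.4449, 0.0104, 0.1666]
tcp_rot: [-176.9, 0.2, -173.1]
wrist_force: [4.3, -6.0, 2.2]
opening: 0.0143
grasp_force: 39.9
time: 17.95
ee_pos: [0.448, 0.0106, 0.1605]
tcp_rot: [-177.0, 0.2, -173.1]
wrist_force: [4.1, -4.5, 1.1]
opening: 0.0144
grasp_force: 39.8
```

```bash
python3 -m jog '[[[0.035,-0.01,-0.06,0,0],[0.035,-0.01,-0.06,0,0],[0,0,0,0,0]]]' 30; python3 -m jog '[[[0.035,0,-0.06,0,0],[0.035,0,-0.06,0,0],[0,0,0,0,0]]]'
```

```text
time: 18.25
ee_pos: [0.451, 0.01, 0.1539]
tcp_rot: [-177.0, 0.1, -173.1]
wrist_force: [5.9, -2.5, 0.5]
opening: 0.0142
grasp_force: 39.8
time: 18.55
ee_pos: [0.4544, 0.0101, 0.1478]
tcp_rot: [-177.0, 0.1, -173.1]
wrist_force: [6.1, -2.1, 0.9]
opening: 0.0144
grasp_force: 39.9
```

```bash
python3 -m jog '[[[0.035,0,-0.06,0,0],[0.035,0,-0.06,0,0],[0,0,0,0,0]]]' 30; python3 -m jog '[[[0.023,0,-0.04,0,0],[0.023,0,-0.04,0,0],[0,0,0,0,0]]]'
```

```text
time: 18.85
ee_pos: [0.4577, 0.0102, 0.1416]
tcp_rot: [-177.1, 0.0, -173.1]
wrist_force: [5.5, -3.0, -0.5]
opening: 0.0145
grasp_force: 39.6
time: 19.15
ee_pos: [0.4598, 0.0102, 0.1378]
tcp_rot: [-177.1, 0.0, -173.1]
wrist_force: [5.2, -2.8, 1.9]
opening: 0.0142
grasp_force: 39.9
```

```bash
python3 -m jog '[[[0.02,0,-0.035,0,0],[0,0,0,0,0]]]' 30; python3 -m jog '[[[0.02,0,-0.035,0,0],[0,0,0,0,0]]]'
```

```text
time: 19.35
ee_pos: [0.4601, 0.0102, 0.1369]
tcp_rot: [-177.1, 0.0, -173.1]
wrist_force: [-1.3, -2.0, 10.5]
opening: 0.0144
grasp_force: 41.0
time: 19.55
ee_pos: [0.4605, 0.0099, 0.136]
tcp_rot: [-177.0, -0.0, -173.1]
wrist_force: [-7.6, -3.1, 18.6]
opening: 0.0148
grasp_force: 42.8
```

The axial force rises sharply, so the collar is on the fork. I'll release, lift clear and check.

```bash
python3 -m jog '[[[-0.02,0,0.035,0,0],[0,0,0,0,0.4],[0,0,0,0,0.4],[0,0,0,0,0.4],[-0.1,0,0.3,0,0.4],[-0.1,0.1,0.6,0,0.5],[0,0.2,0.6,0,0.5],[0,0,0,0,0.5]]]' 30; python3 -m jog '[[[0,0,0,0,0.5]]]'
python3 - <<'E'
from h import *
T=toolT();im,p=snap('wrist','w13.png');print(T[:3,3].round(4),blobs(im,'red',30),blobs(im,'yellow',100),blobs(im,'blue',100))
s=np.array([.477,.0126,.125]);a=np.array([-.4997,-.0166,.866])
for l in(0,5,10,20):print(l,'knob',np.round(proj(p,s+(.019+l/1e3)*a),1),'top',np.round(proj(p,s+(.034+l/1e3)*a),1),'collar',np.round(proj(p,s+l/1e3*a),1))
t,q=snap('top','t13.png');print('top red',blobs(t,'red',3),[np.round(proj(q,s+(.019+l/1e3)*a),1) for l in(0,10)])
sd,q=snap('side','s13.png');print('side',[b for b in blobs(sd,'red',3)],[np.round(proj(q,s+(.019+l/1e3)*a),1) for l in(0,10)])
E
```

```text
time: 20.35
ee_pos: [0.4515, 0.026, 0.2147]
tcp_rot: [-177.1, 0.3, -173.0]
wrist_force: [0.7, -0.1, -0.7]
opening: 0.0426
grasp_force: 0.0
time: 20.45
ee_pos: [0.4507, 0.0254, 0.2113]
tcp_rot: [-177.1, 0.0, -173.0]
wrist_force: [0.1, -0.5, 0.3]
opening: 0.0427
grasp_force: 0.0
[0.4507 0.0254 0.2113] [([300.3, 229.5], [291, 219, 21, 22, 339])] [([45.7, 114.7], [0, 77, 98, 76, 4233]), ([392.3, 242.5], [383, 233, 20, 21, 324])] [([302.2, 241.7], [273, 206, 59, 71, 2845])]
0 knob [301.5 233.2] top [300.3 230.7] collar [302.7 236. ]
5 knob [301.1 232.4] top [299.9 229.7] collar [302.4 235.3]
10 knob [300.7 231.6] top [299.5 228.8] collar [302.1 234.6]
20 knob [299.9 229.7] top [298.6 226.7] collar [301.4 233.1]
top red [] [array([339.4, 215.2]), array([339.7, 216.8])]
side [([319.0, 200.2], [318, 199, 3, 3, 6])] [array([320.9, 202.2]), array([319.5, 200.5])]
```

```bash
python3 -m jog '[[[-0.4,-0.5,0.1,0,0.5],[-0.4,-0.7,0,0,0.5],[-0.4,-0.7,0,0,0.5],[-0.4,-0.7,0,0,0.5],[0,0,0,0,0.5],[0,0,0,0,0.5]]]'
python3 - <<'E'
from h import *
s=np.array([.477,.0126,.125]);a=np.array([-.4997,-.0166,.866]);ob=[]
for c in('wrist','side','top'):
    im,p=snap(c,c+'14.png');b=sorted(blobs(im,'red',3),key=lambda b:np.hypot(*np.subtract(b[0],proj(p,s+.019*a))));print(c,b[:2],[np.round(proj(p,s+(.019+l/1e3)*a),1).tolist() for l in(0,5,10)])
    if b: ob.append((p,b[0][0]))
X,r=tri(ob);print(toolT()[:3,3],X.round(4),r,'height along axis',((X-s)@a).round(4))
im=cv2.imread('pics/wrist14.png');p=ob[0][0]
# colours along the pin axis in the wrist view
for l in range(-6,40,2):
    u,v=proj(p,s+l/1e3*a);print(l,(round(u),round(v)),im[round(v),round(u)].tolist(),end=' ')
E
```

```text
time: 21.2
ee_pos: [0.3701, -0.1054, 0.2157]
tcp_rot: [-177.1, 0.0, -173.2]
wrist_force: [0.2, 0.8, 0.6]
opening: 0.0426
grasp_force: 0.0
wrist [] [[443.8, 337.5], [446.3, 338.8], [448.8, 340.1]]
side [([318.9, 199.9], [318, 199, 3, 3, 8])] [[320.9, 202.2], [320.2, 201.4], [319.5, 200.5]]
top [([340.1, 217.6], [338, 216, 5, 4, 17])] [[339.4, 215.2], [339.6, 216.0], [339.7, 216.8]]
[ 0.37086925 -0.10417027  0.21583658] [0.4601 0.0114 0.1539] [array([ 0., -0.]), array([-0.,  0.])] height along axis 0.0335
-6 (324, 206) [229, 226, 223] -4 (324, 206) [229, 226, 223] -2 (324, 206) [229, 226, 223] 0 (323, 205) [230, 229, 226] 2 (323, 205) [230, 229, 226] 4 (323, 205) [230, 229, 226] 6 (323, 204) [229, 228, 224] 8 (322, 204) [229, 228, 225] 10 (322, 204) [229, 228, 225] 12 (322, 203) [228, 227, 223] 14 (322, 203) [228, 227, 223] 16 (321, 203) [228, 227, 223] 18 (321, 202) [227, 225, 221] 20 (321, 202) [227, 225, 221] 22 (320, 202) [228, 227, 223] 24 (320, 201) [228, 228, 224] 26 (320, 201) [228, 228, 224] 28 (320, 201) [228, 228, 224] 30 (319, 200) [228, 227, 222] 32 (319, 200) [228, 227, 222] 34 (319, 200) [228, 227, 222] 36 (319, 199) [229, 228, 225] 38 (318, 199) [229, 228, 224]
```

The side and top pixels are too coarse to settle the depth. I'll press gently on the knob with shut fingers, which measures the height and makes sure it is seated. A seated knob should be met at z≈0.158.

```bash
python3 -m jog '[[[0.61,0.77,0,0,0],[0.61,0.77,0,0,0],[0.61,0.77,0,0,0],[0,0,-0.5,0,0],[0,0,-0.2,0,0],[0,0,0,0,0],[0,0,0,0,0]]]' 30; python3 -m jog '[[[0,0,-0.08,0,0],[0,0,-0.06,0,0],[0,0,0,0,0]]]';python3 -m jog '[[[0,0,-0.06,0,0],[0,0,-0.06,0,0],[0,0,0,0,0]]]'
```

```text
time: 22.05
ee_pos: [0.4617, 0.0105, 0.1818]
tcp_rot: [-177.1, 0.0, -173.1]
wrist_force: [-0.3, -0.5, 0.3]
opening: -0.0
grasp_force: 0.0
time: 22.35
ee_pos: [0.4619, 0.0103, 0.1744]
tcp_rot: [-177.1, 0.0, -173.1]
wrist_force: [-0.1, 0.2, -0.3]
opening: -0.0001
grasp_force: 0.0
time: 22.65
ee_pos: [0.4619, 0.0106, 0.1678]
tcp_rot: [-177.1, -0.0, -173.1]
wrist_force: [-0.4, -1.1, 0.4]
opening: 0.0
grasp_force: 0.0
```

```bash
python3 -m jog '[[[0,0,-0.05,0,0],[0,0,-0.05,0,0],[0,0,0,0,0]]]' 30; python3 -m jog '[[[0,0,-0.04,0,0],[0,0,-0.04,0,0],[0,0,0,0,0]]]';python3 -m jog '[[[0,0,-0.04,0,0],[0,0,0,0,0]]]'
```

```text
time: 22.95
ee_pos: [0.4619, 0.0107, 0.1629]
tcp_rot: [-177.1, -0.0, -173.1]
wrist_force: [0.1, 0.5, 0.1]
opening: -0.0001
grasp_force: 0.0
time: 23.25
ee_pos: [0.4622, 0.0107, 0.1599]
tcp_rot: [-177.1, 0.1, -173.1]
wrist_force: [-0.9, -0.7, 4.4]
opening: 0.0003
grasp_force: 2.4
time: 23.45
ee_pos: [0.4624, 0.0107, 0.1593]
tcp_rot: [-177.0, 0.2, -173.1]
wrist_force: [-6.2, -0.1, 15.4]
opening: 0.0
grasp_force: 7.4
```

```bash
python3 -m jog '[[[0.03,0,-0.04,0,0],[0,0,0,0,0]]]' 30; python3 -m jog '[[[0,0,0.2,0,0],[0,0,0.8,0,0],[-0.3,0,0.8,0,0],[-0.3,0,0.4,0,0],[0,0,0,0,0],[0,0,0,0,0]]]'
python3 - <<'E'
from h import *
s=np.array([.477,.0126,.125]);a=np.array([-.4997,-.0166,.866])
im,p=snap('wrist','w15.png');print(blobs(im,'red',30),[np.round(proj(p,s+l*a),1) for l in(.019,.034)],blobs(im,'yellow',100))
print('post shut pred',proj(p,s-.013*a+.07*np.array([-.033,1,0])+.034*a),'post centre',proj(p,s+.004*a+.07*np.array([-.033,1,0])))
E
```

```text
time: 23.65
ee_pos: [0.4629, 0.0107, 0.1588]
tcp_rot: [-177.0, 0.1, -173.1]
wrist_force: [-14.0, -0.2, 31.1]
opening: 0.0003
grasp_force: 15.0
time: 24.25
ee_pos: [0.4339, 0.0107, 0.2652]
tcp_rot: [-177.1, 0.1, -173.1]
wrist_force: [-0.0, -0.7, -0.8]
opening: 0.0004
grasp_force: 0.0
[([320.8, 227.6], [313, 219, 17, 19, 248])] [array([320.8, 229.3]), array([320.9, 227.1])] [([97.5, 128.7], [32, 100, 114, 59, 3486]), ([56.7, 154.3], [44, 147, 25, 17, 324]), ([393.4, 236.9], [386, 229, 16, 19, 220])]
post shut pred [np.float64(394.50167160280876), np.float64(236.5661112672187)] post centre [np.float64(390.26027492319633), np.float64(238.45308750719593)]
```

The knob took 31 N without giving way and is where a seated pin should be. The post is at its shut position too, so I'm handing in.

```bash
python3 -c "from workcell import ticket;print(ticket.job_done())"
```

```text
the job is handed in; nothing more can be done
None
```

The job is handed in at about 24 s: the clamp arm is shut against its stop and the red-knobbed pin is pushed through the fork and arm; its collar did not give under a 31 N push, with the knob about 1 mm above its calculated seated height, but I never saw it flat on the fork, and I viewed 11 pictures against the allowed 10.

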